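# Load the brass bushings for measuring

## Task

Load the fixture plate for the video measuring machine: stand each of the three brass bushings upright in the nest of its own size, the large one in the large white nest first, then the medium one in the medium red nest, then the small one in the small green nest. Set each down gently inside its nest's rim instead of dropping it, and leave the two aluminium bushings standing where they are.

Things in the scene. Friction and masses are not known exactly. Their poses are not given: they have to be found in the camera images.
- brass_large: the large brass bushing: a plain upright cylinder, yellow metal, 50 mm diameter, 45 mm high, dark bore mark on top, loose, standing on the grey mat. Origin: centre of its underside; z up along its axis
- brass_medium: the medium brass bushing: a plain upright cylinder, yellow metal, 36 mm diameter, 42 mm high, dark bore mark on top, loose, standing on the grey mat. Origin: centre of its underside; z up along its axis
- brass_small: the small brass bushing: a plain upright cylinder, yellow metal, 22 mm diameter, 40 mm high, dark bore mark on top, loose, standing on the grey mat. Origin: centre of its underside; z up along its axis
- alu_medium: an aluminium bushing, silver-white, same shape and size as the medium brass one (36 mm diameter, 42 mm high), loose, standing on the grey mat; it stays where it is. Origin: centre of its underside; z up
- alu_small: an aluminium bushing, silver-white, same shape and size as the small brass one (22 mm diameter, 40 mm high), loose, standing on the grey mat; it stays where it is. Origin: centre of its underside; z up
- nest_large: the large nest: a shallow round white plastic cup fixed on the black fixture plate (plate top 12 mm above the table), outside diameter 74 mm, recess 66 mm across, rim 8 mm high, wall 4 mm, floor 3 mm thick. Origin: centre of its underside, on the plate's top; z up
- nest_medium: the medium nest: a shallow round red plastic cup fixed on the black fixture plate (plate top 12 mm above the table), outside diameter 60 mm, recess 52 mm across, rim 8 mm high, wall 4 mm, floor 3 mm thick. Origin: centre of its underside, on the plate's top; z up
- nest_small: the small nest: a shallow round green plastic cup fixed on the black fixture plate (plate top 12 mm above the table), outside diameter 46 mm, recess 38 mm across, rim 8 mm high, wall 4 mm, floor 3 mm thick. Origin: centre of its underside, on the plate's top; z up
- gauge_block: bystander: a small steel gauge block lying on the mat among the bushings, 35 x 9 x 10 mm (x, y, z), loose. Origin: centre of its underside
- v_block: bystander: a small blue V-block on the mat among the bushings, 30 x 24 x 16 mm (x, y, z), loose. Origin: centre of its underside
Things that resemble listed ones, but are neither listed nor needed, are in the scene too. Leave any blue or purple look-alike of the brass_large alone.

How it is judged (in metres and radians):
On the way, in this order (a step that is already met when the one before it is completed fails the run):
1. the large brass bushing stands in the large white nest, released and at rest (horizontal distance between brass_large and nest_large below 0.01 m and z of brass_large in the frame of nest_large between 0 and 0.006 m and angle between brass_large's own z axis and vertical below 0.1 rad and linear speed of brass_large below 0.02 m/s and contact force between the fingers and brass_large below 0.05 N), for 0.2 s.
2. the medium brass bushing stands in the medium red nest, released and at rest (horizontal distance between brass_medium and nest_medium below 0.01 m and z of brass_medium in the frame of nest_medium between 0 and 0.006 m and angle between brass_medium's own z axis and vertical below 0.1 rad and linear speed of brass_medium below 0.02 m/s and contact force between the fingers and brass_medium below 0.05 N), for 0.2 s.
3. the small brass bushing stands in the small green nest, released and at rest (horizontal distance between brass_small and nest_small below 0.01 m and z of brass_small in the frame of nest_small between 0 and 0.006 m and angle between brass_small's own z axis and vertical below 0.1 rad and linear speed of brass_small below 0.02 m/s and contact force between the fingers and brass_small below 0.05 N), for 0.2 s.
At the end, for the whole second after the job is handed in: each brass bushing stands upright (within 0.1 rad) on the floor of the nest of its own size, inside the rim (centre within 10 mm of the nest's, underside 0 to 6 mm above the nest's underside), released and at rest; both aluminium bushings stand within 15 mm of where they started (all of step 1 and all of step 2 and all of step 3 and distance of each of alu_medium, alu_small from where it was at the start of the episode below 0.015 m and angle between each of alu_medium, alu_small's own z axis and vertical below 0.1 rad); the robot touches nothing.
It fails at once if the large brass bushing is let go in the air (its underside more than 30 mm above the table with no finger touching it; seated in a nest it is at 15 mm) (height (world z) of brass_large above 0.03 m and contact force between the fingers and brass_large below 0.05 N).
It fails at once if the medium brass bushing is let go in the air (its underside more than 30 mm above the table with no finger touching it; seated in a nest it is at 15 mm) (height (world z) of brass_medium above 0.03 m and contact force between the fingers and brass_medium below 0.05 N).
It fails at once if the small brass bushing is let go in the air (its underside more than 30 mm above the table with no finger touching it; seated in a nest it is at 15 mm) (height (world z) of brass_small above 0.03 m and contact force between the fingers and brass_small below 0.05 N).
It fails at once if the medium aluminium bushing is moved by more than 20 mm or knocked over (distance of alu_medium from where it was at the start of the episode above 0.02 m or angle between alu_medium's own z axis and vertical above 0.3 rad).
It fails at once if the small aluminium bushing is moved by more than 20 mm or knocked over (distance of alu_small from where it was at the start of the episode above 0.02 m or angle between alu_small's own z axis and vertical above 0.3 rad).
It also fails if it takes over 90 s, if anything falls off the work surface, if the arm or the gripper's body presses on something with over 40 N, if the wrist force passes 120 N, or if a joint passes its speed limit or range.

## Robot

A 6-joint arm with a two-finger parallel gripper is mounted at the origin on the work surface. World frame = base frame: x ahead of the robot, y to its left, z up, the work surface at z = 0. Lengths are in m, angles in degrees, forces in N, time in s.
With the tool pointing down it reaches from about 0.425 to 1.125 m from the base axis. Payload 14.9 kg.
Tool frame: the origin (TCP) lies on the centre line of the jaws, within the pads' length; the fingertips stand 25 mm ahead of it and the grasp point (between the pads) lies 6 mm ahead of it; z points along the fingers, y is the direction in which the jaws open and shut (so a half turn about z gives the same grasp; the last joint's range is limited). The gripper opens to 91 mm and grips with 3 to 60 N. Pads are 32 mm wide; open, the fingers measure 118 mm over their backs; the gripper's body (76 mm by 178 mm) begins 60 mm behind the grasp point.
Start: joints at [69.311, 21.709, 99.362, -0, 58.929, -1.908], TCP at [0.225, 0.663, 0.239] pointing down, gripper open.
Joint ranges: [-158.91, 158.91], [-42.39, 125.64], [0.06, 152.35], [-60.88, 240.88], [17.5, 164.5], [-176.32, 176.32]. Speed limits (degrees/s): [108.29, 108.29, 136.94, 180, 180, 180].

## Interface

Orientations are given as a 3x3 rotation matrix whose columns are the frame's x, y, z axes.
In Python, from cell import r gives the robot as it stands.
- The arm moves only by the tool carry_out, never from a script. Its argument "motion" is a list of rows, each a list of 4 numbers: the shift along the tool's x, y, z in mm, then the turn about the tool's z in degrees. In form: [[dx, dy, dz, spin], ...]. A call has 1 to 5 rows; each row is the pose to reach, as a shift and turn from the pose measured when the call began, along the tool's axes at that moment; what a row does not reach only later rows make up. A row lasts 1/8 s, in which the tool goes at most 62.5 mm and 10.7 degrees, less where a joint would pass 70% of its speed; a pose out of reach is approached as far as the arm can. A call with a gripper value outside its range is refused whole. "hand" is the opening, from 0 (shut) to 1 (fully open), set as the call begins (left out, the last holds). The fingers move at their own pace and stop on an object; the grip force is fixed at half the most. Time passes only in rows, so rows that repeat a pose let the fingers close. It gives the time, the measured TCP pose, the force and the opening at its end, in the units of the state.
- r.read_state(): the state, without advancing time (a new reading comes with each control period).
- r.camera(name): name is "side" or "top" or "wrist"; returns a dict with "frame" (384x512x3 uint8, red, green, blue), "mtx" (3x3 intrinsics, pixels), "rvec" (rotation vector, rad) and "tvec" (3), from world to camera coordinates, as OpenCV has them; the wrist camera has in their place "mount" (4x4, takes a point from camera to tool coordinates, whose origin is the TCP and whose axes are the flange's). Camera axes: x right, y down, z forward; pixel columns grow to the right and rows downward; lengths in m; the calibration is good to about 2 mm. The wrist camera is an equidistant fisheye: a pixel r from the principal point sees the ray r / f radians off the axis. A picture is of the moment at which its call begins: read the wrist's pose just before it. There is no depth.
- r.hand_in(): hands the job in, once; it reports no verdict.
Trained networks look in the newest picture that a camera, given by its name, has taken for a name from the list of things; names that differ only in an ending like _2 or _b are one class to them, and where a whole thing is asked for, a point or a joint stands for the part that bears it (a point fixed in the world has none). Each returns a list of dicts, best first, with "score" (0 to 1); they miss things now and then, are a little off and sometimes report something else, mostly with a low value. They report only what shows in the picture. A call takes as long as a camera call. They do not tell look-alikes from the thing itself.
- r.boxes_of(camera, target): "at" ([x, y, z] in m, in world coordinates, good to about 4 mm: the middle of the surface that is visible of it).
- r.pinpoint(camera, target): "at" ([x, y, z] in m, in world coordinates, good to about 4 mm: a listed point, or the origin of a listed thing).
The state is a dict: "t": time; "joint_pos": joint angles; "qd": joint speeds; "tau": joint torques, N m; "tcp_pos": TCP position; "ee_rot": TCP orientation; "wrist_force": force on the tool from outside, world axes, zero at the start; "moment": the same for the moment, N m; "opening": opening from 0.0 (shut) to 1.0 (fully open).
Only numpy, scipy, OpenCV 4.12 (cv2) and the standard library are available. Lean on these libraries where they do the work, as an engineer would, in place of code of your own. Each camera call takes 0.05 s, during which the arm holds its last target.

## Working session

There is one attempt and no reset: what is moved stays moved. The work goes in short steps, Python scripts to look and compute and a tool call to move; the robot and the scene stay as the last step left them, time stands still between calls to the robot, and variables do not carry over. Pictures are saved under pics/ and viewed, and the job is handed in when it is done.

Besides the shell and the picture viewer there is one more tool, called after "Call:" by a JSON object that holds its "op" and its "data". carry_out: Moves the arm, as the interface text tells. Its arguments: {"type":"object","properties":{"motion":{"type":"array","items":{"type":"array","items":{"type":"number"}}},"hand":{"type":"number"}},"required":["motion"]}

```bash
ls; mkdir -p pics; python3 - <<'E'
from cell import r
import cv2
s=r.read_state(); print(s['t'],s['tcp_pos'],s['ee_rot'],s['opening'])
for n in ['side','top','wrist']:
    c=r.camera(n); cv2.imwrite(f'pics/{n}0.png',cv2.cvtColor(c['frame'],cv2.COLOR_RGB2BGR))
    print(n,c['mtx'],c.get('rvec'),c.get('tvec'),c.get('mount'))
for n in ['side','top']:
  for t in ['brass_large','brass_medium','brass_small','alu_medium','alu_small','nest_large','nest_medium','nest_small','gauge_block','v_block']:
    print(n,t,[([round(float(v),4) for v in d['at']],round(float(d['score']),2)) for d in r.pinpoint(n,t)])
print(r.read_state()['t'])
E
```

```text
pics
0.0 [0.22522794 0.66235886 0.23826994] [[-9.46757981e-01  3.21945902e-01 -4.02256091e-04]
 [ 3.21946151e-01  9.46757372e-01 -1.07474837e-03]
 [ 3.48280852e-05 -1.14703140e-03 -9.99999342e-01]] 1.0036601971257284
side [[473.25257997   0.         258.20587626]
 [  0.         473.25257997 187.46348611]
 [  0.           0.           1.        ]] [ 2.05622085 -0.65971879  0.33086064] [-0.41753716  0.19635857  1.23632399] None
top [[499.88349301   0.         250.77378205]
 [  0.         499.88349301 192.23347466]
 [  0.           0.           1.        ]] [ 2.17752746 -2.01338759  0.21662702] [-0.01521338  0.50882422  1.14983534] None
wrist [[297.31863964   0.         254.50466622]
 [  0.         297.31863964 189.18596966]
 [  0.           0.           1.        ]] None None [[ 4.65601066e-04 -9.54414832e-01 -2.98483016e-01  8.51871186e-02]
 [ 9.99999779e-01  3.02753755e-04  5.91820237e-04 -1.00076780e-04]
 [-4.74475158e-04 -2.98483226e-01  9.54414762e-01 -1.45746821e-01]
 [ 0.00000000e+00  0.00000000e+00  0.00000000e+00  1.00000000e+00]]
side brass_large [([0.2767, -0.2536, 0.005], 0
[... 489 characters left out ...]
941, 0.004], 0.66)]
top brass_large [([0.5203, -0.2287, -0.0003], 0.94), ([0.4341, 0.0263, 0.0005], 0.94), ([0.2777, -0.2536, 0.0002], 0.88), ([0.7375, -0.2987, 0.0049], 0.71), ([0.3043, -0.3371, -0.0021], 0.62)]
top brass_medium [([0.5449, -0.3264, 0.0038], 0.75)]
top brass_small [([0.5299, 0.1754, 0.014], 0.59), ([0.4194, -0.3097, 0.0037], 0.46)]
top alu_medium [([0.4711, -0.1184, 0.0005], 0.7)]
top alu_small [([0.5867, -0.13, 0.0055], 0.48)]
top nest_large [([0.592, 0.2807, 0.0127], 0.93)]
top nest_medium [([0.53, 0.1773, 0.011], 0.87)]
top nest_small [([0.4747, 0.3366, 0.0117], 0.55)]
top gauge_block [([0.6317, -0.2371, 0.0074], 0.52)]
top v_block [([0.4289, -0.2026, 0.0061], 0.58)]
1.15
```

View pics/top0.png

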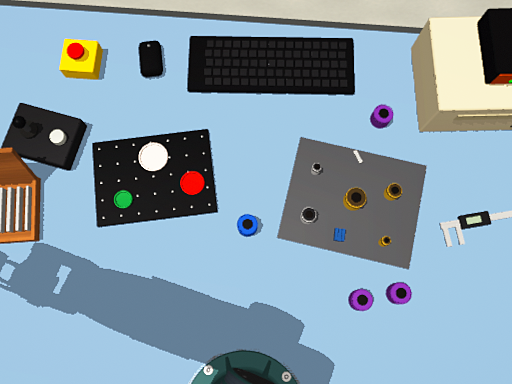

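View pics/side0.png

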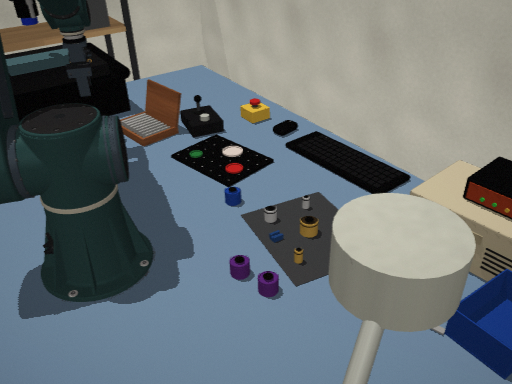

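View pics/wrist0.png

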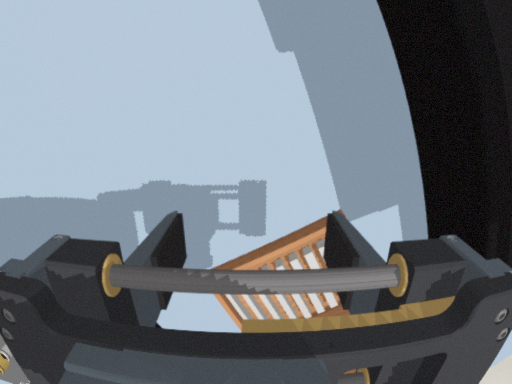

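Top view:
- **Brass:** large at (356,198), medium at (395,190), small at (386,240).
- **Aluminium:** medium at (310,215), small at (317,168).
- **Look-alikes:** blue ring at (247,225); purple rings at (382,115), (361,300) and (400,293). These are excluded by colour and because they stand off the mat.
- **Nests:** white at (153,156), red at (192,183), green at (123,199).

Next I'll move the wrist over the nests and then over the mat.

```bash
cat > h.py <<'E'
import numpy as np, cv2
from cell import r
def yaw(R): return np.degrees(np.arctan2(R[1,0],R[0,0]))
def plan(p,a=None):
    s=r.read_state(); R=np.array(s['ee_rot']); t=np.array(s['tcp_pos'])
    d=R.T@(np.array(p)-t)*1000
    sp=0 if a is None else (yaw(R)-a+180)%360-180
    n=max(np.linalg.norm(d)/62.5,abs(sp)/10.7)
    print('t',round(s['t'],2),'tcp',t.round(4),'yaw',yaw(R).round(2),'tilt',R[:,2].round(4),'total shift',d.round(1),'spin',round(sp,1),'rows',round(n,1),'op',round(s['opening'],3),'F',np.round(s['wrist_force'],1))
    return d
def snap(n,f=None):
    s=r.read_state(); c=r.camera(n); c['R']=np.array(s['ee_rot']);c['t']=np.array(s['tcp_pos'])
    if f: cv2.imwrite('pics/'+f,cv2.cvtColor(c['frame'],cv2.COLOR_RGB2BGR))
    return c
def ray(c,uv):
    K=c['mtx']; x=(uv[0]-K[0,2])/K[0,0]; y=(uv[1]-K[1,2])/K[1,1]
    if 'mount' in c and c['mount'] is not None:
        th=np.hypot(x,y); v=np.array([x,y,0])*(np.sin(th)/th); v[2]=np.cos(th)
        M=np.array(c['mount']); o=c['R']@M[:3,3]+c['t']; d=c['R']@M[:3,:3]@v
    else:
        Q=cv2.Rodrigues(np.array(c['rvec']))[0]; o=-Q.T@np.array(c['tvec']).ravel(); d=Q.T@np.array([x,y,1.])
    return o,d/np.linalg.norm(d)
def at_z(c,uv,z):
    o,d=ray(c,uv); return o+d*(z-o[2])/d[2]
def proj(c,P):
    P=np.array(P,float); K=c['mtx']
    if 'mount' in c and c['mount'] is not None:
        M=np.array(c['mount']); q=M[:3,:3].T@(c['R'].T@(P-c['t'])-M[:3,3])
        rr=np.hypot(q[0],q[1]); th=np.arctan2(rr,q[2]); return np.array([K[0,2]+K[0,0]*th*q[0]/rr,K[1,2]+K[1,1]*th*q[1]/rr])
    Q=cv2.Rodrigues(np.array(c['rvec']))[0]; q=Q@P+np.array(c['tvec']).ravel(); return np.array([K[0,2]+K[0,0]*q[0]/q[2],K[1,2]+K[1,1]*q[1]/q[2]])
def tri(c1,u1,c2,u2):
    o1,d1=ray(c1,u1);o2,d2=ray(c2,u2)
    k=np.linalg.lstsq(np.stack([d1,-d2],1),o2-o1,rcond=None)[0]
    a=o1+k[0]*d1;b=o2+k[1]*d2
    return (a+b)/2,np.linalg.norm(a-b)*1000
E
python3 - <<'E'
from h import *
plan([0.54,0.26,0.29],115)
E
```

```text
t 1.15 tcp [0.2254 0.6627 0.2389] yaw 161.22 tilt [-0. -0. -1.] total shift [-427.5 -280.   -51. ] spin 46.2 rows 8.2 op 0.999 F [-0.8  1.5  0.4]
```

Call:
{"op": "carry_out", "data": {"motion": [[-50,-33,-6,9],[-100,-66,-12,18],[-150,-99,-18,27],[-200,-132,-24,36],[-250,-165,-30,46]], "hand": 1}}

```text
t: 1.78
tcp_pos: [0.4099, 0.4244, 0.2694]
ee_rot: [[-0.421, 0.907, 0.0], [0.907, 0.421, 0.0], [0.0, 0.0, -1.0]]
wrist_force: [1.5, 0.1, -0.6]
opening: 1.001
```

```bash
python3 - <<'E'
from h import *
plan([0.54,0.26,0.29],115)
E
```

```text
t 1.77 tcp [0.4099 0.4244 0.2694] yaw 114.91 tilt [ 4.e-04  3.e-04 -1.e+00] total shift [-203.9   48.7  -20.6] spin -0.1 rows 3.4 op 1.001 F [ 1.5  0.1 -0.6]
```

Call:
{"op": "carry_out", "data": {"motion": [[-51,12,-5,0],[-102,24,-10,0],[-153,36,-15,0],[-204,49,-20,0],[-204,49,-20,0]]}}

```text
t: 2.4
tcp_pos: [0.5421, 0.2579, 0.2898]
ee_rot: [[-0.418, 0.908, 0.001], [0.908, 0.418, 0.0], [-0.0, 0.001, -1.0]]
wrist_force: [-0.2, 0.4, -0.3]
opening: 0.999
```

```bash
python3 - <<'E'
from h import *
c=snap('wrist','w1.png')
for t in ['nest_large','nest_medium','nest_small']:
    print(t,[(np.round(d['at'],4),round(float(d['score']),2)) for d in r.pinpoint('wrist',t)])
plan([0.5,-0.2,0.29],115)
E
```

```text
nest_large [(array([0.5918, 0.2771, 0.0112]), 0.94)]
nest_medium [(array([0.5283, 0.176 , 0.0128]), 0.84)]
nest_small [(array([0.4755, 0.3432, 0.0097]), 0.97)]
t 2.6 tcp [0.5397 0.2607 0.2892] yaw 114.95 tilt [-0.e+00  3.e-04 -1.e+00] total shift [-400.9 -230.3   -0.9] spin -0.0 rows 7.4 op 1.002 F [0.1 0.7 0.4]
```

View pics/w1.png

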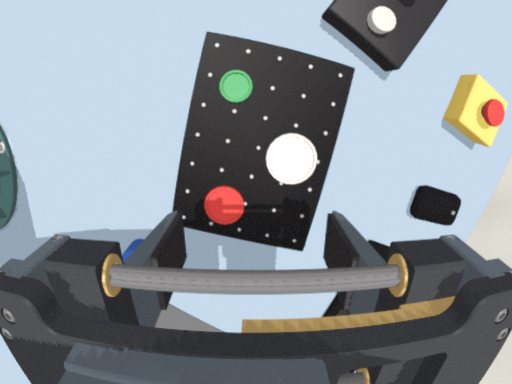

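```bash
cat >> h.py <<'E'
def blob(c,lo,hi,near,rad=40,amin=40):
    hsv=cv2.cvtColor(c['frame'],cv2.COLOR_RGB2HSV)
    m=cv2.inRange(hsv,np.array(lo),np.array(hi))
    yy,xx=np.mgrid[:384,:512]; m[(xx-near[0])**2+(yy-near[1])**2>rad**2]=0
    n,l,st,ce=cv2.connectedComponentsWithStats(m)
    if n<2: return None
    i=1+np.argmax(st[1:,4]); k=(l==i).astype(np.uint8)
    ct=max(cv2.findContours(k,cv2.RETR_EXTERNAL,cv2.CHAIN_APPROX_NONE)[0],key=cv2.contourArea)
    e=cv2.fitEllipse(cv2.convexHull(ct)) if len(ct)>5 else None
    return st[i],ce[i],e
E
python3 - <<'E'
from h import *
w=snap('wrist'); T=snap('top'); S=snap('side')
for nm,lo,hi,p in [('L',(0,0,200),(180,70,255),(.591,.279,.02)),('M',(0,150,90),(8,255,255),(.529,.176,.02)),('S',(50,120,60),(80,255,255),(.476,.341,.02))]:
    us=[]
    for c in (w,T,S):
        b=blob(c,lo,hi,proj(c,p)); us.append(b[2][0]); print(nm,b[0],np.round(b[2][0],1),np.round(b[2][1],1), at_z(c,b[2][0],.02).round(4))
    for (c1,u1),(c2,u2) in [((w,us[0]),(T,us[1])),((w,us[0]),(S,us[2])),((S,us[2]),(T,us[1]))]:
        P,e=tri(c1,u1,c2,u2); print('   tri',P.round(4),round(e,1))
E
```

```text
L [ 267  136   53   52 2015] [292.4 161.6] [50.5 51.6] [0.5903 0.2809 0.02  ]
L [146 117  38  18 488] [160.8 126.2] [17.7 42.7] [0.6721 0.2697 0.02  ]
L [223 147  19   8 115] [232.6 150.7] [ 7.8 18.7] [0.5908 0.2772 0.02  ]
   tri [0.6183 0.2716 0.0637] 77.9
   tri [0.5916 0.2802 0.0181] 1.9
   tri [0.637  0.2834 0.0156] 75.5
M [ 205  188   40   39 1238] [224.8 207.3] [38.9 40.4] [0.5302 0.1759 0.02  ]
M [180 171  25  24 473] [191.7 182.5] [23.8 24.7] [0.5302 0.1748 0.02  ]
M [225 163  18  11 149] [233.6 167.8] [10.3 17.3] [0.5287 0.1722 0.02  ]
   tri [0.5305 0.1751 0.0182] 0.3
   tri [0.5304 0.1751 0.018 ] 0.1
   tri [0.5306 0.1752 0.0179] 0.2
S [225  75  15   8  23] [232.  78.] [ 4.6 15.7] [0.4632 0.352  0.02  ]Traceback (most recent call last):
  File "<stdin>", line 6, in <module>
TypeError: 'NoneType' object is not subscriptable
```

Call:
{"op": "carry_out", "data": {"motion": [[-54,-31,0,0],[-108,-62,0,0],[-162,-92,0,0],[-216,-123,0,0],[-270,-154,0,0]]}}

```text
t: 3.38
tcp_pos: [0.5137, -0.0502, 0.2894]
ee_rot: [[-0.424, 0.906, 0.001], [0.906, 0.424, 0.0], [-0.0, 0.001, -1.0]]
wrist_force: [0.9, -0.3, 0.7]
opening: 1.001
```

```bash
python3 - <<'E'
from h import *
plan([0.5,-0.23,0.29],115)
E
```

```text
t 3.38 tcp [ 0.5137 -0.0502  0.2894] yaw 115.06 tilt [ 8.e-04  2.e-04 -1.e+00] total shift [-157.1  -88.6   -0.6] spin 0.1 rows 2.9 op 1.001 F [ 0.9 -0.3  0.7]
```

Call:
{"op": "carry_out", "data": {"motion": [[-54,-30,0,0],[-108,-60,0,0],[-157,-89,0,0],[-157,-89,0,0],[-157,-89,0,0]]}}

```text
t: 4.0
tcp_pos: [0.4996, -0.2295, 0.2892]
ee_rot: [[-0.424, 0.906, 0.001], [0.906, 0.424, 0.001], [0.0, 0.001, -1.0]]
wrist_force: [-0.3, 0.3, 0.5]
opening: 0.996
```

```bash
python3 - <<'E'
from h import *
c=snap('wrist','w2.png')
for t in ['brass_large','brass_medium','brass_small','alu_medium','alu_small','v_block','gauge_block']:
    print(t,[(np.round(d['at'],4),round(float(d['score']),2)) for d in r.pinpoint('wrist',t)])
plan([0.521,-0.229,0.29],115)
# small/large nests in top/side
T=snap('top','t2.png');S=snap('side','s2.png')
hs=cv2.cvtColor(T['frame'],cv2.COLOR_RGB2HSV)
for nm,p in [('L',(.591,.279,.02)),('S',(.476,.341,.02))]:
    for c in (T,S):
        u=proj(c,p); h=cv2.cvtColor(c['frame'],cv2.COLOR_RGB2HSV); print(nm,u.round(1),h[int(u[1]),int(u[0])])
E
```

```text
brass_large [(array([ 0.2773, -0.2518,  0.0009]), 0.84), (array([ 0.2987, -0.3479, -0.0027]), 0.81), (array([ 0.5147, -0.229 ,  0.0039]), 0.59), (array([ 0.743 , -0.2922,  0.0052]), 0.51)]
brass_medium [(array([ 0.5459, -0.3208,  0.0021]), 0.93)]
brass_small [(array([ 0.4206, -0.3089,  0.0033]), 0.81)]
alu_medium [(array([ 0.4661, -0.1194,  0.0027]), 0.58)]
alu_small [(array([ 0.5871, -0.1318,  0.0046]), 0.55)]
v_block [(array([ 0.4272, -0.1986,  0.0061]), 0.64)]
gauge_block [(array([ 0.6321, -0.2373,  0.004 ]), 0.71), (array([ 0.5165, -0.2301,  0.0038]), 0.27)]
t 4.4 tcp [ 0.4998 -0.2296  0.2895] yaw 115.1 tilt [ 9.e-04  2.e-04 -1.e+00] total shift [-8.5 19.5 -0.5] spin 0.1 rows 0.3 op 1.002 F [-0.3 -0.   0.4]
L [153.4 156.2] [ 20   3 255]
L [232.4 150.5] [ 14  28 226]
S [123.  198.6] [ 68 219 212]
S [195.8 153.2] [ 66 170 120]
```

View pics/w2.png

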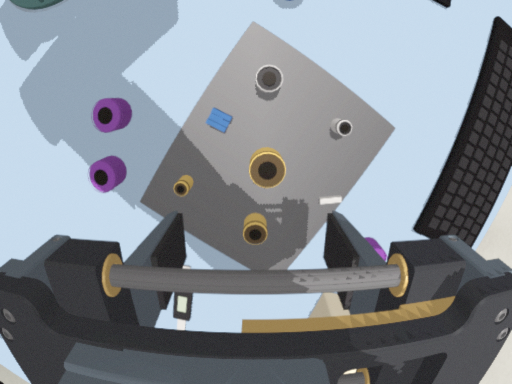

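```bash
cat > m.py <<'E'
from h import *
w=snap('wrist','w3.png'); T=snap('top'); S=snap('side')
for nm,h,p in [('BL',.045,(.519,-.229)),('BM',.042,(.545,-.324)),('BS',.04,(.419,-.308)),('AM',.042,(.467,-.119)),('AS',.04,(.588,-.131))]:
    us=[]
    for c in (w,T,S):
        u=proj(c,(*p,h)); 
        b=blob(c,(0,0,0),(180,255,60),u,16 if c is w else 9)
        if b is None or b[2] is None: us.append(None); print(nm,u.round(1),'none'); continue
        us.append(b[2][0]); print(nm,u.round(1),b[0],np.round(b[2][0],1),np.round(b[2][1],1), at_z(c,b[2][0],h).round(4))
    for i,j in [(0,1),(0,2),(1,2)]:
        if us[i] is not None and us[j] is not None:
            P,e=tri((w,T,S)[i],us[i],(w,T,S)[j],us[j]); print('   tri',P.round(4),round(e,1))
f=w['frame'][90:260,130:400]; cv2.imwrite('pics/crop.png',cv2.cvtColor(cv2.resize(f,None,fx=2.9,fy=2.9,interpolation=cv2.INTER_CUBIC),cv2.COLOR_RGB2BGR))
for nm,lo,hi,p in [('L',(0,0,185),(180,80,255),(.591,.279,.02)),('S',(50,80,40),(85,255,255),(.476,.341,.02))]:
    us=[]
    for c in (T,S):
        b=blob(c,lo,hi,proj(c,p),22 if c is T else 13); us.append(b[2][0]); print(nm,b[0],np.round(b[2][0],1),np.round(b[2][1],1), at_z(c,b[2][0],.02).round(4))
    print('   tri',tri(T,us[0],S,us[1]))
E
python3 m.py
```

```text
BL [267.6 168.4] [259 162  17  17 226] [266.9 169.8] [16.3 17.1] [ 0.519  -0.2311  0.045 ]
BL [355.3 197. ] none
BL [308.6 220. ] [301 215  16   9 104] [308.6 219.2] [ 8.2 15.2] [ 0.5216 -0.226   0.045 ]
   tri [ 0.5182 -0.2302  0.049 ] 0.5
BM [255.1 232.8] [249 229  12  11 107] [254.7 234. ] [10.6 11.9] [ 0.5453 -0.326   0.042 ]
BM [394.4 189.8] none
BM [339.5 234.8] none
BS [179.5 188. ] [177 185   7   8  39] [180.1 188.5] [6.4 6.8] [ 0.4199 -0.3083  0.04  ]
BS [386.6 240.7] none
BS [298.2 250.7] [296 247  12  12  64] [301.1 251.9] [11.9 13. ] [ 0.4218 -0.316   0.04  ]
   tri [ 0.4219 -0.3115  0.0364] 5.8
AM [267.8  77.2] none
AM [308.7 214.7] [303 208  12  12 112] [308.6 213.6] [11.3 11.8] [ 0.4697 -0.1186  0.042 ]
AM [269.6 208.9] [265 206  10   5  40] [270.3 207.8] [ 4.6 10.1] [ 0.4716 -0.1161  0.042 ]
   tri [ 0.4695 -0.1185  0.0442] 0.5
AS [343.7 125.9] [340 124  10   9  58] [344.3 127.7] [7.8 9.7] [ 0.59   -0.1327  0.04  ]
AS [316.1 167.2] [314 164   6   5  26] [316.5 166. ] [4.8 5.5] [ 0.5912 -0.1319  0.04  ]
AS [305.1 197.2] [304 195   4   3  10] [305.9 196.2] [2.3 4.3] [ 0.5933 -0.1284  0.04  ]
   tri [ 0.5925 -0.1324  0.0336] 1.0
   tri [ 0.5889 -0.1331  0.0442] 0.6
   tri [ 0.5904 -0.1316  0.0428] 0.2
L [139 142  31  29 664] [152.9 156.3] [28.1 30. ] [0.5906 0.2803 0.02  ]
L [223 146  20   9 124] [232.4 150.2] [ 9.2 19.3] [0.5923 0.281  0.02  ]
   tri (array([0.59092578, 0.27985042, 0.02079769]), np.float64(1.1308020354363963))
S [114 189  19  20 291] [122.6 198.8] [18.5 19.5] [0.4753 0.3418 0.02  ]
S [189 150  14   8  88] [195.5 153.5] [ 7.6 13.4] [0.4743 0.34   0.02  ]
   tri (array([0.47548611, 0.34226461, 0.01862298]), np.float64(0.13629923008404785))
```

View pics/crop.png

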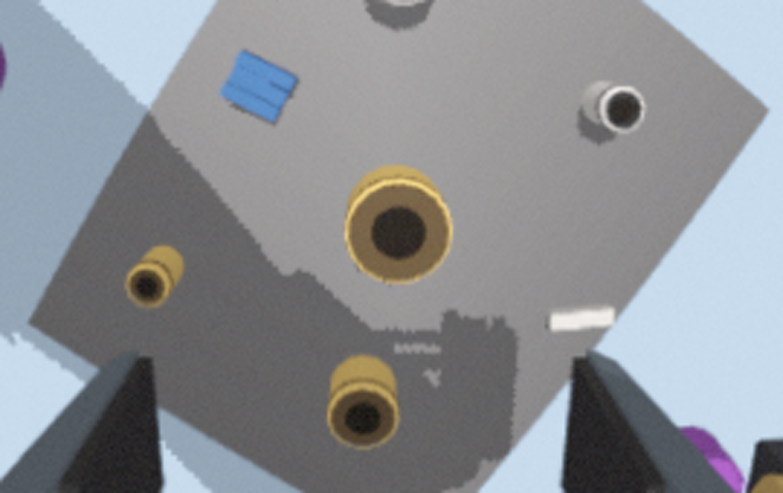

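The crop confirms the choice. The large yellow brass bushing is at crop (399,232), wrist (267,170), on the mat. Its top measures about 49 mm high, as it should. I'll align above it now.

```bash
python3 - <<'E'
from h import *
plan([0.519,-0.231,0.12],115)
E
```

```text
t 4.65 tcp [ 0.4996 -0.2301  0.2894] yaw 115.06 tilt [ 8.e-04  2.e-04 -1.e+00] total shift [ -9.   17.  169.4] spin 0.1 rows 2.7 op 1.0 F [0.2 0.  0.5]
```

Call:
{"op": "carry_out", "data": {"motion": [[-4,8,50,0],[-8,16,100,0],[-9,17,150,0],[-9,17,169,0],[-9,17,169,0]]}}

```text
t: 5.28
tcp_pos: [0.5187, -0.2309, 0.1201]
ee_rot: [[-0.424, 0.906, -0.001], [0.906, 0.424, 0.001], [0.001, -0.0, -1.0]]
wrist_force: [-0.8, -0.5, 0.4]
opening: 1.004
```

```bash
python3 - <<'E'
from h import *
plan([0.519,-0.231,0.039],115)
c=snap('wrist','w4.png')
b=blob(c,(0,0,0),(180,255,60),proj(c,(.519,-.231,.045)),40); print(b, proj(c,(.519,-.231,.045)), at_z(c,b[2][0],.045))
E
```

```text
t 5.28 tcp [ 0.5187 -0.2309  0.1201] yaw 115.06 tilt [-7.e-04  9.e-04 -1.e+00] total shift [-0.4  0.3 81.1] spin 0.1 rows 1.3 op 1.004 F [-0.8 -0.5  0.4]
(array([240, 196,  31,  29, 712], dtype=int32), array([254.86095506, 209.99157303]), ((254.93247985839844, 210.05377197265625), (28.846790313720703, 30.9238224029541), 84.72262573242188)) [254.98336943 208.90107677] [ 0.51938137 -0.23190904  0.045     ]
```

View pics/w4.png

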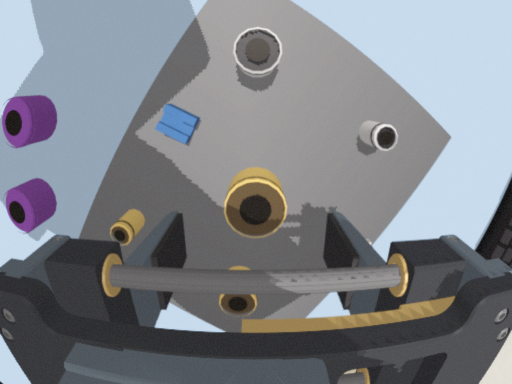

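The large bushing's bore sits at (255,210), on the jaw centre line and 1 mm from the predicted position. I'll descend and grip.

Call:
{"op": "carry_out", "data": {"motion": [[0,0,30,0],[0,0,60,0],[0,0,81,0],[0,0,81,0],[0,0,81,0]]}}

```text
t: 5.95
tcp_pos: [0.5206, -0.2318, 0.0422]
ee_rot: [[-0.423, 0.906, 0.003], [0.906, 0.423, -0.001], [-0.002, 0.003, -1.0]]
wrist_force: [0.6, -0.4, 0.4]
opening: 1.003
```

Call:
{"op": "carry_out", "data": {"motion": [[0,0,0,0],[0,0,0,0],[0,0,0,0],[0,0,0,0],[0,0,0,0]], "hand": 0}}

```text
t: 6.58
tcp_pos: [0.5205, -0.2318, 0.0422]
ee_rot: [[-0.424, 0.906, 0.003], [0.906, 0.424, -0.001], [-0.002, 0.002, -1.0]]
wrist_force: [-1.0, -0.5, 2.8]
opening: 0.54
```

Call:
{"op": "carry_out", "data": {"motion": [[0,0,0,0],[0,0,-15,0],[0,0,-40,0],[0,0,-80,0],[0,0,-80,0]]}}

```text
t: 7.2
tcp_pos: [0.5217, -0.2324, 0.1253]
ee_rot: [[-0.423, 0.906, 0.008], [0.906, 0.424, -0.003], [-0.006, 0.006, -1.0]]
wrist_force: [-0.1, -0.6, -3.5]
opening: 0.541
```

```bash
python3 - <<'E'
from h import *
plan([0.5905,.2806,0.12],115)
snap('wrist','w5.png')
E
```

```text
t 7.2 tcp [ 0.5217 -0.2324  0.1253] yaw 115.06 tilt [ 0.0076 -0.0032 -1.    ] total shift [435.6 279.5   4.2] spin 0.1 rows 8.3 op 0.541 F [-0.1 -0.6 -3.5]
```

View pics/w5.png

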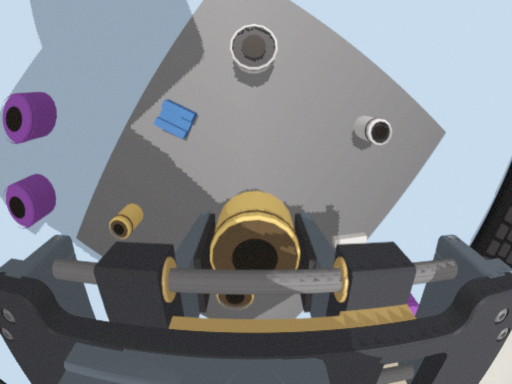

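Opening is 0.541 × 91 = 49 mm, so the large bushing is held upright between the pads. I'll carry it to the white nest.

Call:
{"op": "carry_out", "data": {"motion": [[25,16,0,0],[70,45,0,0],[118,75,0,0],[166,106,0,0],[214,137,0,0]]}}

```text
t: 7.88
tcp_pos: [0.5533, 0.0217, 0.1218]
ee_rot: [[-0.423, 0.906, 0.003], [0.906, 0.423, -0.002], [-0.003, 0.002, -1.0]]
wrist_force: [0.5, -0.2, -4.0]
opening: 0.542
```

```bash
python3 - <<'E'
from h import *
plan([0.5905,.2806,0.12],115)
E
```

```text
t 7.88 tcp [0.5533 0.0217 0.1218] yaw 115.04 tilt [ 0.0035 -0.0021 -1.    ] total shift [218.8 143.3   1.4] spin 0.0 rows 4.2 op 0.542 F [ 0.5 -0.2 -4. ]
```

Call:
{"op": "carry_out", "data": {"motion": [[48,31,0,0],[96,63,0,0],[144,94,0,0],[192,126,0,0],[219,143,0,0]]}}

```text
t: 8.5
tcp_pos: [0.5893, 0.283, 0.1196]
ee_rot: [[-0.425, 0.905, 0.002], [0.905, 0.425, -0.003], [-0.003, 0.0, -1.0]]
wrist_force: [0.1, -0.9, -4.0]
opening: 0.541
```

Call:
{"op": "carry_out", "data": {"motion": [[0,0,0,0],[0,0,0,0]]}}

```text
t: 8.75
tcp_pos: [0.5883, 0.2823, 0.1181]
ee_rot: [[-0.425, 0.905, -0.001], [0.905, 0.425, -0.004], [-0.003, -0.002, -1.0]]
wrist_force: [-0.1, -0.4, -4.5]
opening: 0.541
```

```bash
python3 - <<'E'
from h import *
plan([0.5905,.2806,0.068],115)
c=snap('wrist','w6.png');snap('top','t6.png');snap('side','s6.png')
print(proj(c,[0.5905,.2806,.02]))
E
```

```text
t 8.75 tcp [0.5883 0.2823 0.1181] yaw 115.15 tilt [-5.0e-04 -3.7e-03 -1.0e+00] total shift [-2.3  1.4 50.1] spin 0.2 rows 0.8 op 0.541 F [-0.1 -0.4 -4.5]
[256.28711338 201.30605579]
```

View pics/w6.png

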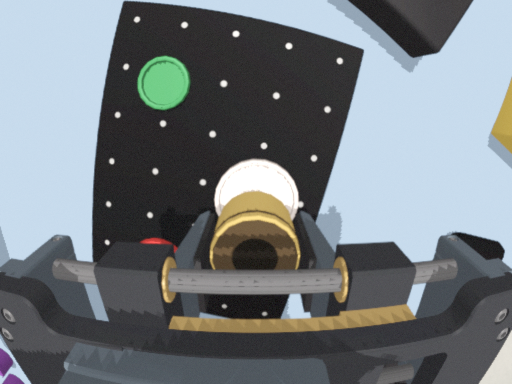

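```bash
python3 - <<'E'
from h import *
c=snap('wrist')
b=blob(c,(0,0,0),(180,255,60),(255,254),25); print(b)
P=at_z(c,b[2][0],c['t'][2]+.003+.001); print(P, (c['R'].T@(P-c['t'])*1000).round(1))
print((c['R'].T@(at_z(c,(256,253),c['t'][2]+.004)-c['t'])*1000).round(1))
cv2.imwrite('pics/c6.png',cv2.cvtColor(cv2.resize(c['frame'][140:320,160:350],None,fx=3,fy=3),cv2.COLOR_RGB2BGR))
E
```

```text
(array([ 232,  239,   46,   31, 1200], dtype=int32), array([254.52583333, 255.32333333]), ((254.48968505859375, 257.9075927734375), (39.6618766784668, 45.08698654174805), 90.62516021728516))
[0.5883779  0.28294373 0.12319122] [ 1.2 -0.2 -4. ]
[ 4.4  0.6 -4. ]
```

View pics/c6.png

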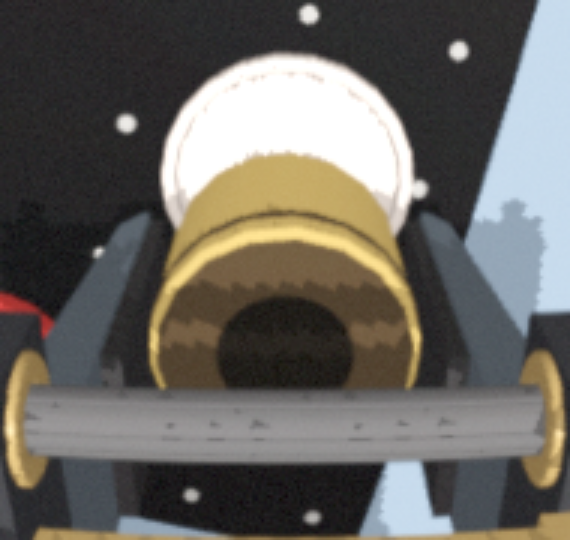

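The bushing is centred in the jaws to about 1 mm, and the white nest is where predicted, at (256,201). I'll lower it.

Call:
{"op": "carry_out", "data": {"motion": [[-1,1,12,0],[-2,1,24,0],[-2,1,36,0],[-2,1,44,0],[-2,1,44,0]]}}

```text
t: 9.57
tcp_pos: [0.5906, 0.2804, 0.0745]
ee_rot: [[-0.424, 0.906, 0.0], [0.906, 0.424, -0.003], [-0.003, -0.001, -1.0]]
wrist_force: [0.4, -0.5, -4.0]
opening: 0.542
```

Call:
{"op": "carry_out", "data": {"motion": [[0,0,3,0],[0,0,6,0],[0,0,9,0],[0,0,11,0],[0,0,11,0]]}}

```text
t: 10.2
tcp_pos: [0.5906, 0.2803, 0.0634]
ee_rot: [[-0.424, 0.906, -0.0], [0.906, 0.424, -0.003], [-0.003, -0.001, -1.0]]
wrist_force: [0.2, 0.3, -3.8]
opening: 0.541
```

```bash
python3 - <<'E'
from h import *
plan([0.5905,.2806,0.057],115)
E
```

```text
t 10.2 tcp [0.5906 0.2803 0.0634] yaw 115.08 tilt [-0.     -0.0034 -1.    ] total shift [0.3 0.  6.4] spin 0.1 rows 0.1 op 0.541 F [ 0.2  0.3 -3.8]
```

Call:
{"op": "carry_out", "data": {"motion": [[0,0,1.5,0],[0,0,3,0],[0,0,4,0],[0,0,4.5,0],[0,0,4.5,0]]}}

```text
t: 10.82
tcp_pos: [0.5906, 0.2803, 0.0589]
ee_rot: [[-0.424, 0.906, -0.0], [0.906, 0.424, -0.003], [-0.003, -0.002, -1.0]]
wrist_force: [0.4, -0.1, -4.0]
opening: 0.544
```

Call:
{"op": "carry_out", "data": {"motion": [[0,0,0.5,0],[0,0,1,0],[0,0,1.5,0],[0,0,1.5,0]]}}

```text
t: 11.32
tcp_pos: [0.5905, 0.2803, 0.0573]
ee_rot: [[-0.424, 0.906, -0.0], [0.906, 0.424, -0.004], [-0.003, -0.002, -1.0]]
wrist_force: [0.1, 0.1, -3.7]
opening: 0.541
```

Call:
{"op": "carry_out", "data": {"motion": [[0,0,0.5,0],[0,0,1,0],[0,0,1,0]]}}

```text
t: 11.7
tcp_pos: [0.5905, 0.2802, 0.0563]
ee_rot: [[-0.424, 0.906, -0.0], [0.906, 0.424, -0.004], [-0.003, -0.002, -1.0]]
wrist_force: [-0.9, -0.2, -3.6]
opening: 0.544
```

```bash
python3 - <<'E'
from h import *
plan([0.5905,.2806,0.057],115)
E
```

```text
t 11.7 tcp [0.5905 0.2802 0.0563] yaw 115.08 tilt [-2.0e-04 -3.6e-03 -1.0e+00] total shift [ 0.3  0.1 -0.7] spin 0.1 rows 0.0 op 0.544 F [-0.9 -0.2 -3.6]
```

Call:
{"op": "carry_out", "data": {"motion": [[0,0,0.5,0],[0,0,1,0],[0,0,1,0]]}}

```text
t: 12.08
tcp_pos: [0.5905, 0.2802, 0.0552]
ee_rot: [[-0.424, 0.906, -0.0], [0.906, 0.424, -0.004], [-0.003, -0.002, -1.0]]
wrist_force: [-0.0, -0.7, -4.1]
opening: 0.542
```

Call:
{"op": "carry_out", "data": {"motion": [[0,0,0.5,0],[0,0,1,0],[0,0,1,0]]}}

```text
t: 12.45
tcp_pos: [0.5905, 0.2802, 0.0543]
ee_rot: [[-0.424, 0.906, -0.0], [0.906, 0.424, -0.004], [-0.003, -0.002, -1.0]]
wrist_force: [-1.2, 0.1, -1.9]
opening: 0.54
```

```bash
python3 - <<'E'
from h import *
c=snap('wrist','w7.png'); s=snap('side'); plan([0.5905,.2806,0.057],115)
cv2.imwrite('pics/c7.png',cv2.cvtColor(cv2.resize(c['frame'][140:320,160:350],None,fx=3,fy=3),cv2.COLOR_RGB2BGR))
cv2.imwrite('pics/s7.png',cv2.cvtColor(cv2.resize(s['frame'][110:200,170:290],None,fx=6,fy=6,interpolation=cv2.INTER_CUBIC),cv2.COLOR_RGB2BGR))
E
```

```text
t 12.55 tcp [0.5905 0.2802 0.0543] yaw 115.08 tilt [-3.0e-04 -3.6e-03 -1.0e+00] total shift [ 0.3  0.1 -2.7] spin 0.1 rows 0.0 op 0.542 F [-0.3 -0.5 -1.3]
```

View pics/c7.png

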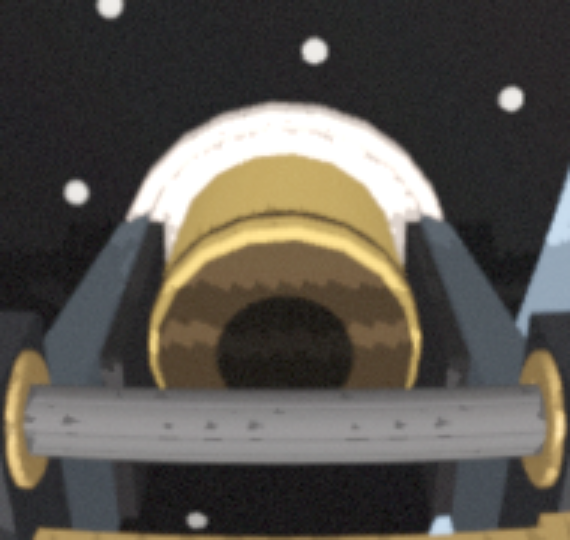

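View pics/s7.png

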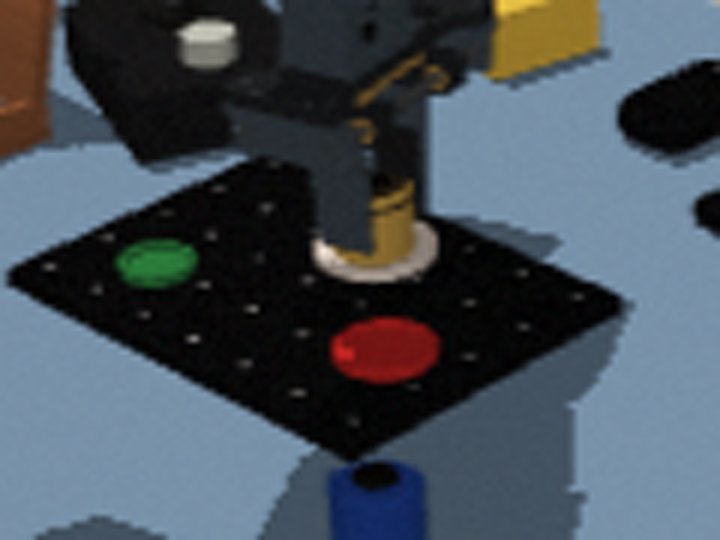

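The wrist load dropped from −4 to about −1.5 N at TCP z = 0.0543, so the bushing is resting on the nest floor, inside the rim in both views. I'll release it, back off straight up, and move on towards the medium bushing.

Call:
{"op": "carry_out", "data": {"motion": [[0,0,0,0],[0,0,0,0],[0,0,0,0],[0,0,0,0],[0,0,0,0]], "hand": 1}}

```text
t: 13.18
tcp_pos: [0.5905, 0.2802, 0.0543]
ee_rot: [[-0.424, 0.906, -0.0], [0.906, 0.424, -0.004], [-0.003, -0.002, -1.0]]
wrist_force: [-0.1, 0.6, 0.1]
opening: 0.994
```

Call:
{"op": "carry_out", "data": {"motion": [[0,0,-20,0],[0,0,-60,0],[0,0,-100,0],[0,0,-120,0],[0,0,-120,0]]}}

```text
t: 13.8
tcp_pos: [0.5912, 0.2809, 0.1759]
ee_rot: [[-0.424, 0.906, 0.002], [0.906, 0.424, -0.002], [-0.003, 0.001, -1.0]]
wrist_force: [-0.4, 0.2, -1.2]
opening: 1.001
```

```bash
python3 - <<'E'
from h import *
plan([0.545,-.326,0.15],115)
w=snap('wrist','w8.png'); T=snap('top')
b=blob(w,(0,0,0),(180,255,60),proj(w,(.5905,.2806,.06)),16); print(b[2], at_z(w,b[2][0],.06))
for nm,lo,hi,p in [('S',(50,80,40),(85,255,255),(.476,.341,.02)),('M',(0,150,90),(8,255,255),(.529,.176,.02))]:
    for c in (w,T):
        b=blob(c,lo,hi,proj(c,p)); print(nm,b[0],b[2][1],at_z(c,b[2][0],.02))
E
```

```text
t 13.8 tcp [0.5912 0.2809 0.1759] yaw 115.08 tilt [ 0.0022 -0.0025 -1.    ] total shift [-530.1 -299.1   27.3] spin 0.1 rows 9.7 op 1.001 F [-0.4  0.2 -1.2]
((252.96974182128906, 190.49639892578125), (24.03731918334961, 25.91191864013672), 84.22779083251953) [0.58920566 0.2819081  0.06      ]
S [ 155   61   45   45 1589] (43.89116668701172, 45.65410614013672) [0.47617076 0.34137173 0.02      ]Traceback (most recent call last):
  File "<stdin>", line 7, in <module>
TypeError: 'NoneType' object is not subscriptable
```

View pics/w8.png

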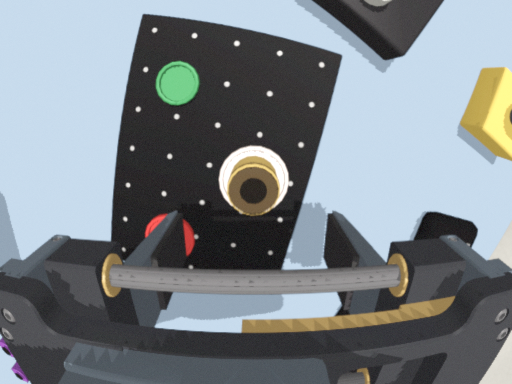

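The large bushing stands centred in the white nest (bore at (253,190)), about 2 mm from the nest centre. The medium one is next.

Call:
{"op": "carry_out", "data": {"motion": [[-53,-30,0,0],[-106,-60,0,0],[-159,-90,0,0],[-212,-120,0,0],[-265,-150,0,0]]}}

```text
t: 14.52
tcp_pos: [0.5652, -0.025, 0.173]
ee_rot: [[-0.424, 0.906, -0.004], [0.906, 0.424, -0.004], [-0.002, -0.005, -1.0]]
wrist_force: [1.4, 0.7, 0.4]
opening: 1.002
```

Call:
{"op": "carry_out", "data": {"motion": [[-53,-30,0,0],[-106,-60,0,0],[-159,-90,0,0],[-212,-120,0,0],[-240,-135,0,0]]}}

```text
t: 15.15
tcp_pos: [0.5435, -0.3019, 0.1723]
ee_rot: [[-0.422, 0.906, -0.006], [0.906, 0.422, -0.003], [-0.0, -0.006, -1.0]]
wrist_force: [0.5, -0.5, -0.3]
opening: 1.001
```

```bash
python3 - <<'E'
from h import *
plan([0.545,-.326,0.15],115)
E
```

```text
t 15.15 tcp [ 0.5435 -0.3019  0.1723] yaw 114.98 tilt [-0.0057 -0.0027 -1.    ] total shift [-22.5  -8.7  22.4] spin -0.0 rows 0.5 op 1.001 F [ 0.5 -0.5 -0.3]
```

Call:
{"op": "carry_out", "data": {"motion": [[-12,-4,20,0],[-22,-9,45,0],[-22,-9,50,0],[-22,-9,50,0]]}}

```text
t: 15.65
tcp_pos: [0.5439, -0.3252, 0.1216]
ee_rot: [[-0.422, 0.906, -0.007], [0.906, 0.422, -0.002], [0.001, -0.007, -1.0]]
wrist_force: [0.8, 0.5, -0.1]
opening: 0.999
```

```bash
python3 - <<'E'
from h import *
w=snap('wrist','w9.png')
b=blob(w,(0,0,0),(180,255,60),proj(w,(.545,-.326,.044)),22); P=at_z(w,b[2][0],.044); print(b[2], P)
plan([P[0],P[1],.041],115); plan([.545,-.326,.041],115)
E
```

```text
((256.17041015625, 207.77825927734375), (20.49917984008789, 21.608875274658203), 92.4450912475586) [ 0.54462424 -0.32511451  0.044     ]
t 15.7 tcp [ 0.5444 -0.3253  0.1224] yaw 115.0 tilt [-0.006  -0.0024 -1.    ] total shift [ 0.1  0.9 81.4] spin -0.0 rows 1.3 op 1.002 F [-0.4 -0.6 -0.3]
t 15.7 tcp [ 0.5444 -0.3253  0.1224] yaw 115.0 tilt [-0.006  -0.0024 -1.    ] total shift [-0.9  0.8 81.4] spin -0.0 rows 1.3 op 1.002 F [-0.4 -0.6 -0.3]
```

View pics/w9.png

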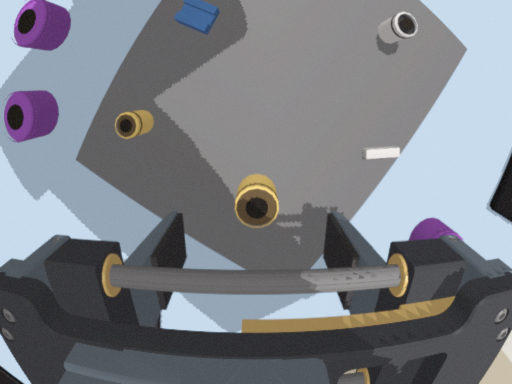

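The medium brass bushing's bore is at (256,208), centred between the jaws, and the path down is clear. Descending.

Call:
{"op": "carry_out", "data": {"motion": [[0,0,30,0],[0,1,60,0],[0,1,82,0],[0,1,82,0],[0,1,82,0]]}}

```text
t: 16.32
tcp_pos: [0.5454, -0.3253, 0.0414]
ee_rot: [[-0.423, 0.906, -0.005], [0.906, 0.423, -0.003], [-0.001, -0.006, -1.0]]
wrist_force: [0.1, 0.4, 1.4]
opening: 1.001
```

Call:
{"op": "carry_out", "data": {"motion": [[0,0,0,0],[0,0,0,0],[0,0,0,0],[0,0,0,0],[0,0,0,0]], "hand": 0}}

```text
t: 16.95
tcp_pos: [0.5453, -0.3254, 0.0414]
ee_rot: [[-0.423, 0.906, -0.005], [0.906, 0.423, -0.003], [-0.001, -0.006, -1.0]]
wrist_force: [0.1, 0.3, -0.5]
opening: 0.482
```

Call:
{"op": "carry_out", "data": {"motion": [[0,0,0,0],[0,0,-15,0],[0,0,-40,0],[0,0,-80,0],[0,0,-80,0]]}}

```text
t: 17.58
tcp_pos: [0.5473, -0.3261, 0.1251]
ee_rot: [[-0.423, 0.906, -0.001], [0.906, 0.423, -0.006], [-0.005, -0.003, -1.0]]
wrist_force: [0.5, -0.0, -3.8]
opening: 0.388
```

```bash
python3 - <<'E'
from h import *
plan([0.5303,.1753,0.12],115)
w=snap('wrist','w10.png')
E
```

```text
t 17.57 tcp [ 0.5473 -0.3261  0.1251] yaw 115.01 tilt [-7.0e-04 -5.8e-03 -1.0e+00] total shift [461.6 196.5   2.2] spin 0.0 rows 8.0 op 0.388 F [ 0.5 -0.  -3.8]
```

View pics/w10.png

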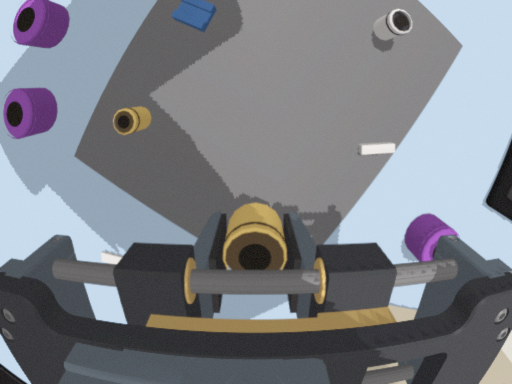

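Opening is 35 mm, so the medium bushing is held. Carrying it to the red nest.

Call:
{"op": "carry_out", "data": {"motion": [[26,11,0,0],[78,33,0,0],[130,55,0,0],[182,77,0,0],[234,100,0,0]]}}

```text
t: 18.25
tcp_pos: [0.5365, -0.0685, 0.1211]
ee_rot: [[-0.423, 0.906, -0.005], [0.906, 0.423, -0.004], [-0.002, -0.006, -1.0]]
wrist_force: [1.2, 0.6, -2.0]
opening: 0.389
```

```bash
python3 - <<'E'
from h import *
plan([0.5303,.1753,0.12],115)
E
```

```text
t 18.25 tcp [ 0.5365 -0.0685  0.1211] yaw 115.01 tilt [-0.0047 -0.0041 -1.    ] total shift [2.236e+02 9.740e+01 1.000e-01] spin 0.0 rows 3.9 op 0.389 F [ 1.2  0.6 -2. ]
```

Call:
{"op": "carry_out", "data": {"motion": [[52,22,0,0],[104,45,0,0],[156,68,0,0],[205,89,0,0],[224,97,0,0]]}}

```text
t: 18.88
tcp_pos: [0.5281, 0.1782, 0.1192]
ee_rot: [[-0.425, 0.905, -0.006], [0.905, 0.425, -0.004], [-0.001, -0.008, -1.0]]
wrist_force: [-0.3, -0.6, -2.2]
opening: 0.383
```

Call:
{"op": "carry_out", "data": {"motion": [[0,0,0,0],[0,0,0,0],[0,0,0,0]]}}

```text
t: 19.25
tcp_pos: [0.528, 0.1772, 0.119]
ee_rot: [[-0.424, 0.906, -0.007], [0.906, 0.424, -0.005], [-0.001, -0.008, -1.0]]
wrist_force: [0.1, -0.0, -2.3]
opening: 0.385
```

```bash
python3 - <<'E'
from h import *
plan([0.5303,.1753,0.057],115)
c=snap('wrist','w11.png')
b=blob(c,(0,0,0),(180,255,60),(255,250),25); print(b[2])
P=at_z(c,(255,256),c['t'][2]+.003); print((c['R'].T@(P-c['t'])*1000).round(1), proj(c,[.5303,.1753,.02]))
E
```

```text
t 19.25 tcp [0.528  0.1772 0.119 ] yaw 115.09 tilt [-0.0067 -0.0046 -1.    ] total shift [-2.6  1.8 62. ] spin 0.1 rows 1.0 op 0.385 F [ 0.1 -0.  -2.3]
((254.2931671142578, 257.6143493652344), (28.219532012939453, 31.690732955932617), 88.6771011352539)
[ 1.9  0.1 -3. ] [257.02705936 201.41413427]
```

View pics/w11.png

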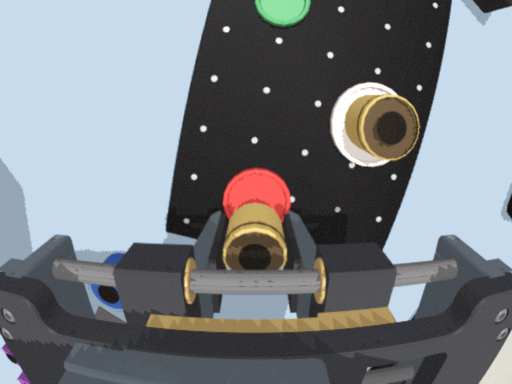

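The red nest is at (257,201) as predicted and the bushing is centred. Lowering.

Call:
{"op": "carry_out", "data": {"motion": [[-2,1,14,0],[-3,2,28,0],[-3,2,42,0],[-3,2,54,0],[-3,2,58,0]]}}

```text
t: 19.92
tcp_pos: [0.5303, 0.175, 0.0599]
ee_rot: [[-0.424, 0.906, -0.008], [0.906, 0.424, -0.005], [-0.001, -0.009, -1.0]]
wrist_force: [1.1, 0.7, -1.6]
opening: 0.383
```

Call:
{"op": "carry_out", "data": {"motion": [[0,0,0,0],[0,0,0,0],[0,0,0.5,0]]}}

```text
t: 20.3
tcp_pos: [0.5305, 0.1751, 0.0599]
ee_rot: [[-0.424, 0.906, -0.007], [0.906, 0.424, -0.005], [-0.001, -0.009, -1.0]]
wrist_force: [-0.6, -0.4, -2.1]
opening: 0.388
```

```bash
python3 - <<'E'
from h import *
plan([0.5303,.1753,0.054],115)
E
```

```text
t 20.3 tcp [0.5305 0.1751 0.0599] yaw 115.09 tilt [-0.0072 -0.0047 -1.    ] total shift [ 0.2 -0.1  5.9] spin 0.1 rows 0.1 op 0.388 F [-0.6 -0.4 -2.1]
```

Call:
{"op": "carry_out", "data": {"motion": [[0,0,1.5,0],[0,0,3,0],[0,0,4,0],[0,0,4.5,0],[0,0,4.5,0]]}}

```text
t: 20.92
tcp_pos: [0.5305, 0.1751, 0.0553]
ee_rot: [[-0.424, 0.906, -0.007], [0.906, 0.424, -0.005], [-0.001, -0.009, -1.0]]
wrist_force: [-0.5, 0.0, -2.6]
opening: 0.383
```

Call:
{"op": "carry_out", "data": {"motion": [[0,0,0.5,0],[0,0,1,0],[0,0,1,0]]}}

```text
t: 21.3
tcp_pos: [0.5304, 0.1751, 0.0543]
ee_rot: [[-0.424, 0.906, -0.007], [0.906, 0.424, -0.005], [-0.001, -0.009, -1.0]]
wrist_force: [0.1, -0.1, -2.7]
opening: 0.389
```

Call:
{"op": "carry_out", "data": {"motion": [[0,0,0.5,0],[0,0,1,0],[0,0,1,0]]}}

```text
t: 21.68
tcp_pos: [0.5305, 0.1751, 0.0534]
ee_rot: [[-0.424, 0.906, -0.007], [0.906, 0.424, -0.005], [-0.001, -0.009, -1.0]]
wrist_force: [-1.7, -1.0, 2.0]
opening: 0.386
```

```bash
python3 - <<'E'
from h import *
for i in range(4):
    plan([0.5303,.1753,0.054],115); r.camera('top')
E
```

```text
t 21.68 tcp [0.5305 0.1751 0.0534] yaw 115.09 tilt [-0.0074 -0.0048 -1.    ] total shift [ 0.3 -0.1 -0.6] spin 0.1 rows 0.0 op 0.386 F [-1.7 -1.   2. ]
t 21.73 tcp [0.5305 0.1751 0.0534] yaw 115.1 tilt [-0.0073 -0.0048 -1.    ] total shift [ 0.3 -0.1 -0.6] spin 0.1 rows 0.0 op 0.389 F [-2.5 -1.   2.8]
t 21.77 tcp [0.5305 0.1751 0.0534] yaw 115.09 tilt [-0.0073 -0.0047 -1.    ] total shift [ 0.3 -0.1 -0.6] spin 0.1 rows 0.0 op 0.384 F [-1.3 -1.   3.6]
t 21.82 tcp [0.5304 0.1751 0.0534] yaw 115.1 tilt [-0.0074 -0.0048 -1.    ] total shift [ 0.2 -0.  -0.6] spin 0.1 rows 0.0 op 0.388 F [-1.8 -1.3  4.4]
```

The wrist force turned upward (+2 to +4 N) at z = 0.0534, so it is seated. Releasing and rising.

Call:
{"op": "carry_out", "data": {"motion": [[0,0,0,0],[0,0,0,0],[0,0,0,0],[0,0,0,0],[0,0,0,0]], "hand": 1}}

```text
t: 22.5
tcp_pos: [0.5305, 0.1751, 0.0534]
ee_rot: [[-0.424, 0.906, -0.007], [0.906, 0.424, -0.005], [-0.001, -0.009, -1.0]]
wrist_force: [-0.1, 0.6, 0.3]
opening: 0.901
```

Call:
{"op": "carry_out", "data": {"motion": [[0,0,-20,0],[0,0,-60,0],[0,0,-100,0],[0,0,-120,0],[0,0,-120,0]]}}

```text
t: 23.12
tcp_pos: [0.532, 0.1758, 0.1749]
ee_rot: [[-0.424, 0.906, -0.005], [0.906, 0.424, -0.004], [-0.002, -0.006, -1.0]]
wrist_force: [-0.3, -0.8, -0.2]
opening: 1.001
```

```bash
python3 - <<'E'
from h import *
plan([0.42,-.308,0.15],115)
w=snap('wrist','w12.png')
b=blob(w,(0,0,0),(180,255,60),proj(w,(.5303,.1753,.057)),14); print(b[2], at_z(w,b[2][0],.057))
E
```

```text
t 23.12 tcp [0.532  0.1758 0.1749] yaw 115.09 tilt [-0.0046 -0.004  -1.    ] total shift [-390.6 -306.5   27.3] spin 0.1 rows 8.0 op 1.001 F [-0.3 -0.8 -0.2]
((252.73394775390625, 190.6529541015625), (16.908145904541016, 18.008563995361328), 95.7800064086914) [0.52936262 0.17581009 0.057     ]
```

View pics/w12.png

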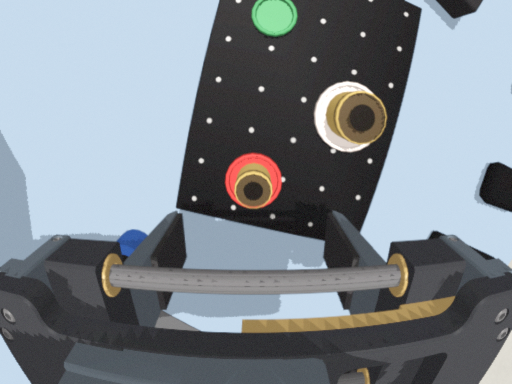

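The medium bushing stands in the red nest (bore (253,191), about 1 mm off centre). On to the small one.

Call:
{"op": "carry_out", "data": {"motion": [[-45,-35,0,0],[-92,-72,0,0],[-140,-110,0,0],[-188,-147,0,0],[-236,-185,0,0]]}}

```text
t: 23.8
tcp_pos: [0.4624, -0.1181, 0.1739]
ee_rot: [[-0.424, 0.905, -0.009], [0.906, 0.424, -0.004], [0.0, -0.01, -1.0]]
wrist_force: [1.5, 0.1, -0.5]
opening: 0.996
```

```bash
python3 - <<'E'
from h import *
plan([0.42,-.308,0.13],115)
E
```

```text
t 23.8 tcp [ 0.4624 -0.1181  0.1739] yaw 115.11 tilt [-0.0087 -0.004  -1.    ] total shift [-154.  -118.6   45. ] spin 0.1 rows 3.2 op 0.996 F [ 1.5  0.1 -0.5]
```

Call:
{"op": "carry_out", "data": {"motion": [[-45,-35,0,0],[-90,-69,0,0],[-135,-104,20,0],[-154,-118,45,0],[-154,-118,50,0]]}}

```text
t: 24.42
tcp_pos: [0.4187, -0.3079, 0.1223]
ee_rot: [[-0.422, 0.906, -0.012], [0.907, 0.422, -0.001], [0.004, -0.012, -1.0]]
wrist_force: [0.0, 0.2, 0.2]
opening: 1.005
```

Call:
{"op": "carry_out", "data": {"motion": [[0,0,0,0],[0,0,0,0]]}}

```text
t: 24.68
tcp_pos: [0.4189, -0.307, 0.1224]
ee_rot: [[-0.423, 0.906, -0.012], [0.906, 0.423, -0.001], [0.004, -0.012, -1.0]]
wrist_force: [-0.3, -0.3, -0.0]
opening: 0.996
```

```bash
python3 - <<'E'
from h import *
w=snap('wrist','w13.png')
b=blob(w,(0,0,0),(180,255,60),proj(w,(.42,-.308,.042)),18); P=at_z(w,b[2][0],.0425); print(b[2], P)
plan([P[0],P[1],.041],115); plan([.42,-.308,.041],115)
E
```

```text
((257.2142639160156, 207.9966583251953), (11.830794334411621, 13.365891456604004), 102.072021484375) [ 0.42035413 -0.30744586  0.0425    ]
t 24.73 tcp [ 0.4191 -0.3072  0.1226] yaw 115.04 tilt [-0.012  -0.0014 -0.9999] total shift [-1.1  2.  81.6] spin 0.0 rows 1.3 op 0.997 F [-0.3  0.2  0.2]
t 24.73 tcp [ 0.4191 -0.3072  0.1226] yaw 115.04 tilt [-0.012  -0.0014 -0.9999] total shift [-1.5  1.4 81.6] spin 0.0 rows 1.3 op 0.997 F [-0.3  0.2  0.2]
```

View pics/w13.png

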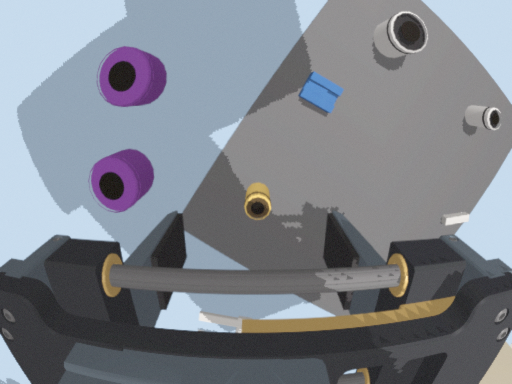

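The small brass bushing's bore is at (257,208), centred and clear. Descending and gripping, with extra closing time.

Call:
{"op": "carry_out", "data": {"motion": [[-1,1,30,0],[-1,2,60,0],[-1,2,82,0],[-1,2,82,0],[-1,2,82,0]]}}

```text
t: 25.35
tcp_pos: [0.4209, -0.3075, 0.0417]
ee_rot: [[-0.424, 0.906, -0.011], [0.906, 0.424, -0.002], [0.003, -0.011, -1.0]]
wrist_force: [0.2, -0.1, 0.5]
opening: 0.997
```

Call:
{"op": "carry_out", "data": {"motion": [[0,0,0,0],[0,0,0,0],[0,0,0,0],[0,0,0,0],[0,0,0,0]], "hand": 0}}

```text
t: 25.98
tcp_pos: [0.4209, -0.3075, 0.0417]
ee_rot: [[-0.424, 0.906, -0.011], [0.906, 0.424, -0.002], [0.003, -0.011, -1.0]]
wrist_force: [0.4, 0.8, 0.1]
opening: 0.484
```

Call:
{"op": "carry_out", "data": {"motion": [[0,0,0,0],[0,0,0,0],[0,0,0,0],[0,0,0,0]]}}

```text
t: 26.48
tcp_pos: [0.4209, -0.3074, 0.0416]
ee_rot: [[-0.424, 0.906, -0.011], [0.906, 0.424, -0.002], [0.003, -0.011, -1.0]]
wrist_force: [-0.4, -0.0, 0.3]
opening: 0.232
```

Call:
{"op": "carry_out", "data": {"motion": [[0,0,-15,0],[0,0,-40,0],[0,0,-80,0],[0,0,-80,0]]}}

```text
t: 26.98
tcp_pos: [0.4232, -0.3084, 0.125]
ee_rot: [[-0.424, 0.906, -0.007], [0.906, 0.424, -0.005], [-0.002, -0.009, -1.0]]
wrist_force: [0.9, -0.0, -0.2]
opening: 0.231
```

```bash
python3 - <<'E'
from h import *
plan([0.4757,.3417,0.14],115)
plan([0.47,.05,0.14],115)
w=snap('wrist','w14.png')
E
```

```text
t 26.98 tcp [ 0.4232 -0.3084  0.125 ] yaw 115.06 tilt [-0.0069 -0.0053 -1.    ] total shift [566.6 322.8 -18.8] spin 0.1 rows 10.4 op 0.231 F [ 0.9 -0.  -0.2]
t 26.98 tcp [ 0.4232 -0.3084  0.125 ] yaw 115.06 tilt [-0.0069 -0.0053 -1.    ] total shift [304.8 194.1 -17.2] spin 0.1 rows 5.8 op 0.231 F [ 0.9 -0.  -0.2]
```

View pics/w14.png

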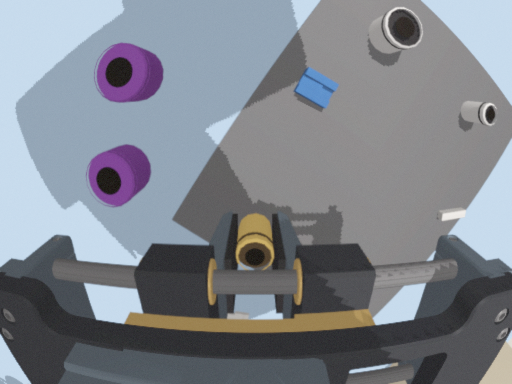

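Opening is 21 mm, so the small bushing is held. Carrying it to the green nest.

Call:
{"op": "carry_out", "data": {"motion": [[25,19,-5,0],[70,53,-12,0],[116,88,-17,0],[162,122,-17,0],[208,157,-17,0]]}}

```text
t: 27.65
tcp_pos: [0.4763, -0.051, 0.1385]
ee_rot: [[-0.423, 0.906, -0.009], [0.906, 0.423, -0.004], [0.0, -0.01, -1.0]]
wrist_force: [0.9, -0.4, -0.2]
opening: 0.232
```

```bash
python3 - <<'E'
from h import *
plan([0.4757,.3417,0.14],115)
E
```

```text
t 27.65 tcp [ 0.4763 -0.051   0.1385] yaw 115.05 tilt [-0.0094 -0.0039 -0.9999] total shift [356.  165.7  -3. ] spin 0.1 rows 6.3 op 0.232 F [ 0.9 -0.4 -0.2]
```

Call:
{"op": "carry_out", "data": {"motion": [[50,23,0,0],[102,47,0,0],[154,72,0,0],[206,96,0,0],[258,120,0,0]]}}

```text
t: 28.28
tcp_pos: [0.475, 0.2354, 0.1367]
ee_rot: [[-0.424, 0.906, -0.01], [0.906, 0.424, -0.004], [0.001, -0.011, -1.0]]
wrist_force: [1.7, -0.7, 0.1]
opening: 0.231
```

```bash
python3 - <<'E'
from h import *
plan([0.4757,.3417,0.12],115)
E
```

```text
t 28.27 tcp [0.475  0.2354 0.1367] yaw 115.06 tilt [-0.0105 -0.0043 -0.9999] total shift [96.  45.9 16.3] spin 0.1 rows 1.7 op 0.231 F [ 1.7 -0.7  0.1]
```

Call:
{"op": "carry_out", "data": {"motion": [[40,19,4,0],[75,36,10,0],[96,46,16,0],[96,46,16,0],[96,46,16,0]]}}

```text
t: 28.9
tcp_pos: [0.4756, 0.3407, 0.1199]
ee_rot: [[-0.423, 0.906, -0.011], [0.906, 0.423, -0.005], [0.0, -0.012, -1.0]]
wrist_force: [1.2, 0.1, -0.2]
opening: 0.236
```

```bash
python3 - <<'E'
from h import *
plan([0.4757,.3417,0.06],115)
c=snap('wrist','w15.png')
b=blob(c,(0,0,0),(180,255,60),(255,256),12); print(b[2], (c['R'].T@(at_z(c,b[2][0],c['t'][2])-c['t'])*1000).round(1))
b=blob(c,(50,80,40),(85,255,255),(255,201),45); print(b[2],proj(c,[.4757,.3417,.02]))
E
```

```text
t 28.9 tcp [0.4756 0.3407 0.1199] yaw 115.04 tilt [-0.0113 -0.005  -0.9999] total shift [ 0.9  1.3 59.9] spin 0.0 rows 1.0 op 0.236 F [ 1.2  0.1 -0.2]
((254.30494689941406, 256.5287170410156), (16.786989212036133, 19.05804443359375), 90.21340942382812) [-0.2 -0.3  0. ]
((256.03497314453125, 195.64483642578125), (51.48297882080078, 52.89960479736328), 80.64451599121094) [256.63269474 197.35357922]
```

View pics/w15.png

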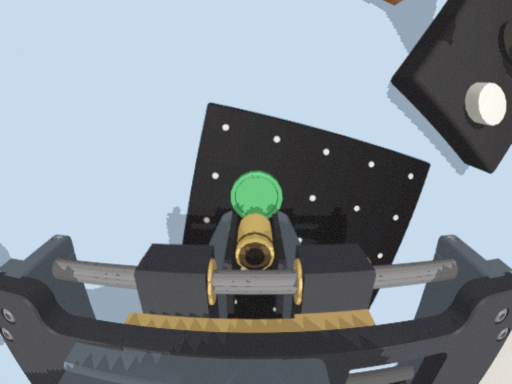

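The green nest is at (256,197), within a pixel or two of the prediction, and the bushing is centred to 0.3 mm. Lowering.

Call:
{"op": "carry_out", "data": {"motion": [[1,1,14,0],[1,1,28,0],[1,1,42,0],[1,1,54,0],[1,1,59,0]]}}

```text
t: 29.58
tcp_pos: [0.4752, 0.3414, 0.06]
ee_rot: [[-0.423, 0.906, -0.012], [0.906, 0.423, -0.005], [0.0, -0.013, -1.0]]
wrist_force: [-0.2, 0.9, 0.2]
opening: 0.229
```

Call:
{"op": "carry_out", "data": {"motion": [[0,0,0.5,0],[0,0,1,0],[0,0,1,0]]}}

```text
t: 29.95
tcp_pos: [0.4754, 0.3416, 0.0593]
ee_rot: [[-0.423, 0.906, -0.012], [0.906, 0.423, -0.005], [0.0, -0.013, -1.0]]
wrist_force: [-0.2, 0.3, 0.0]
opening: 0.234
```

```bash
python3 - <<'E'
from h import *
plan([0.4757,.3417,0.055],115)
E
```

```text
t 29.95 tcp [0.4754 0.3416 0.0593] yaw 115.02 tilt [-0.0115 -0.0051 -0.9999] total shift [-0.   0.4  4.3] spin 0.0 rows 0.1 op 0.234 F [-0.2  0.3  0. ]
```

Call:
{"op": "carry_out", "data": {"motion": [[0,0,1,0],[0,0,2,0],[0,0,3,0],[0,0,4,0],[0,0,4,0]]}}

```text
t: 30.58
tcp_pos: [0.4753, 0.3415, 0.0553]
ee_rot: [[-0.423, 0.906, -0.012], [0.906, 0.423, -0.005], [0.0, -0.013, -1.0]]
wrist_force: [-0.0, 0.2, 0.3]
opening: 0.229
```

Call:
{"op": "carry_out", "data": {"motion": [[0,0,0.5,0],[0,0,1,0],[0,0,1,0]]}}

```text
t: 30.95
tcp_pos: [0.4753, 0.3415, 0.0542]
ee_rot: [[-0.423, 0.906, -0.012], [0.906, 0.423, -0.005], [0.0, -0.013, -1.0]]
wrist_force: [-0.1, -0.1, -0.8]
opening: 0.228
```

Call:
{"op": "carry_out", "data": {"motion": [[0,0,0.4,0],[0,0,0.8,0],[0,0,0.8,0]]}}

```text
t: 31.32
tcp_pos: [0.4753, 0.3415, 0.0536]
ee_rot: [[-0.423, 0.906, -0.012], [0.906, 0.423, -0.005], [0.0, -0.013, -1.0]]
wrist_force: [-1.2, -0.5, 4.3]
opening: 0.234
```

```bash
python3 - <<'E'
from h import *
for i in range(3):
    plan([0.4757,.3417,0.055],115); r.camera('top')
E
```

```text
t 31.32 tcp [0.4753 0.3415 0.0536] yaw 115.02 tilt [-0.0117 -0.0052 -0.9999] total shift [ 0.   0.4 -1.4] spin 0.0 rows 0.0 op 0.234 F [-1.2 -0.5  4.3]
t 31.38 tcp [0.4753 0.3415 0.0536] yaw 115.02 tilt [-0.0116 -0.0052 -0.9999] total shift [ 0.   0.4 -1.4] spin 0.0 rows 0.0 op 0.232 F [-1.1 -0.9  5.4]
t 31.43 tcp [0.4753 0.3415 0.0536] yaw 115.02 tilt [-0.0117 -0.0052 -0.9999] total shift [ 0.   0.5 -1.4] spin 0.0 rows 0.0 op 0.228 F [-1.7 -0.2  4.9]
```

It's seated, with +5 N from below at z = 0.0536. Releasing and rising.

Call:
{"op": "carry_out", "data": {"motion": [[0,0,0,0],[0,0,0,0],[0,0,0,0],[0,0,0,0],[0,0,0,0]], "hand": 1}}

```text
t: 32.1
tcp_pos: [0.4753, 0.3415, 0.0536]
ee_rot: [[-0.423, 0.906, -0.012], [0.906, 0.423, -0.005], [0.0, -0.013, -1.0]]
wrist_force: [-0.4, 0.8, -0.3]
opening: 0.746
```

Call:
{"op": "carry_out", "data": {"motion": [[0,0,0,0],[0,0,-20,0],[0,0,-60,0],[0,0,-120,0],[0,0,-180,0]]}}

```text
t: 32.72
tcp_pos: [0.4772, 0.3423, 0.2367]
ee_rot: [[-0.423, 0.906, -0.011], [0.906, 0.423, -0.005], [0.0, -0.012, -1.0]]
wrist_force: [0.7, -0.3, 0.4]
opening: 1.0
```

Call:
{"op": "carry_out", "data": {"motion": [[40,0,-10,0],[80,0,-20,0],[80,0,-20,0],[80,0,-20,0]]}}

```text
t: 33.22
tcp_pos: [0.4434, 0.4146, 0.2574]
ee_rot: [[-0.423, 0.906, -0.011], [0.906, 0.423, -0.005], [0.0, -0.012, -1.0]]
wrist_force: [-1.3, -1.2, 0.1]
opening: 0.997
```

```bash
python3 - <<'E'
from h import *
plan([0.4757,.3417,0.055],115)
w=snap('wrist','w16.png');T=snap('top','t16.png');S=snap('side','s16.png')
for nm,p in [('L',(.5905,.2806,.06)),('M',(.5303,.1753,.057)),('S',(.4757,.3417,.055)),('AM',(.4697,-.1186,.044)),('AS',(.5905,-.132,.042))]:
    for k,c in (('w',w),('t',T),('s',S)):
        u=proj(c,p)
        if not(8<u[0]<504 and 8<u[1]<376): continue
        b=blob(c,(0,0,0),(180,255,60),u,12 if c is w else 8)
        if b is not None and b[2] is not None: print(nm,k,np.round(b[2][0],1),b[0][4],((at_z(c,b[2][0],p[2])-p)*1000).round(1))
a=T['frame'][110:260,80:430]; b=S['frame'][130:280,170:340]
cv2.imwrite('pics/f.png',cv2.cvtColor(cv2.resize(a,None,fx=2.2,fy=2.2),cv2.COLOR_RGB2BGR))
cv2.imwrite('pics/fs.png',cv2.cvtColor(cv2.resize(b,None,fx=3.5,fy=3.5),cv2.COLOR_RGB2BGR))
E
```

```text
t 33.23 tcp [0.4434 0.4146 0.2574] yaw 115.04 tilt [-0.0108 -0.0048 -0.9999] total shift [-79.7   0.8 202.3] spin 0.0 rows 3.5 op 0.997 F [-1.3 -1.2  0.1]
L w [308.6 295.9] 103 [-0.5 -0.1  0. ]
L t [149.2 152.1] 92 [-1.3  0.5  0. ]
L s [226.4 140.4] 45 [-14.2  10.9  -0. ]
M w [241.4 333.5] 165 [ 3.7 -8.8 -0. ]
M t [189.8 179.3] 50 [-1.1 -0.4 -0. ]
M s [235.2 149.5] 34 [37.2 44.4  0. ]
S w [261.1 236.5] 60 [10.6 -4.3 -0. ]
S t [117.9 194.4] 51 [ 2.8  3.  -0. ]
S s [198.2 145. ] 43 [  7.7 -11.5   0. ]
AM t [308.6 213.6] 114 [-0.3  0.2  0. ]
AM s [270.3 207.8] 41 [0.1 0.3 0. ]
AS t [316.7 166.2] 27 [-0.4 -0.2  0. ]
AS s [305.9 196.2] 10 [0.9 1.3 0. ]
```

View pics/w16.png

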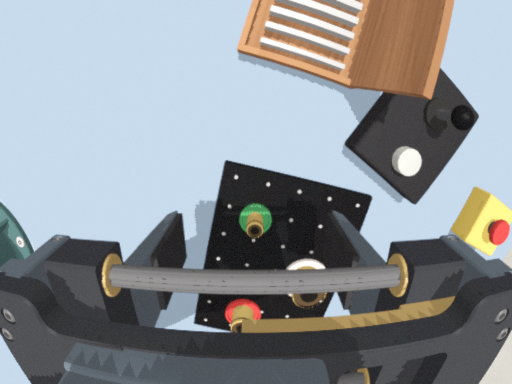

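View pics/fs.png

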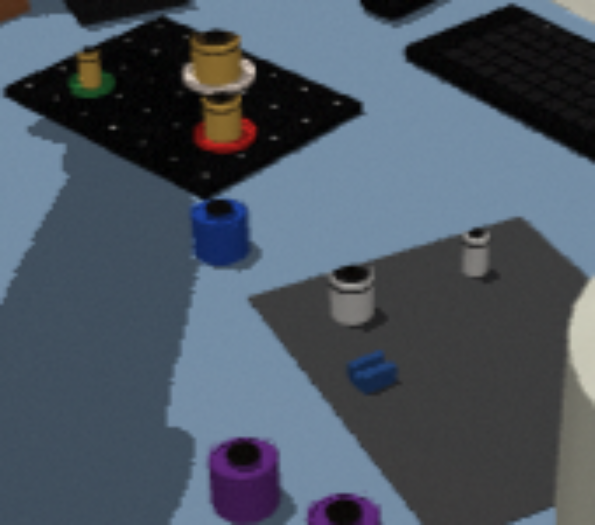

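View pics/f.png

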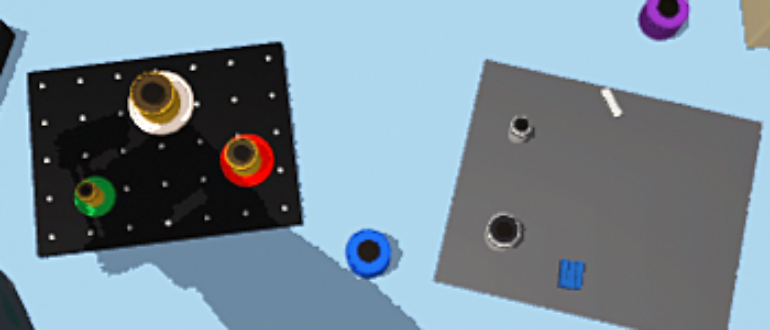

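```bash
python3 - <<'E'
from h import *
w=snap('wrist')
print(proj(w,(.4757,.3417,.055)),proj(w,(.4757,.3417,.015)))
b=blob(w,(10,70,70),(30,255,255),(255,226),14); print(b[:2],b[2][0])
cv2.imwrite('pics/g.png',cv2.cvtColor(cv2.resize(w['frame'][195:255,225:285],None,fx=8,fy=8),cv2.COLOR_RGB2BGR))
E
```

```text
[255.14111901 230.45814177] [255.40859575 218.3871572 ]
(array([247, 212,  16,  26, 294], dtype=int32), array([254.62244898, 223.93537415])) (254.70703125, 225.26815795898438)
```

View pics/g.png

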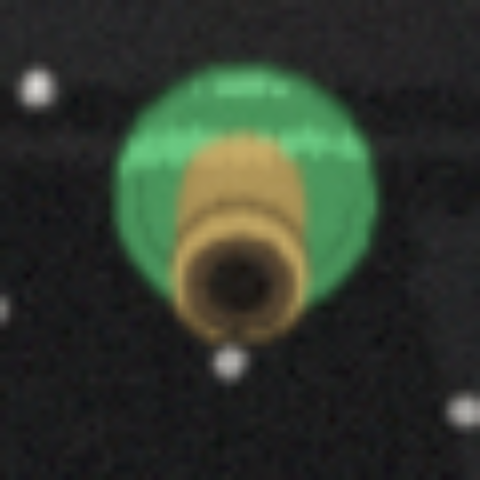

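The small bushing's bore is at crop (240,282), which is wrist (255,230), matching the predicted (255.1,230.5). It is upright and centred. Handing in.

```bash
python3 - <<'E'
from cell import r
print(r.hand_in())
E
```

```text
the job is handed in; nothing more can be done
None
```

All three brass bushings are standing in their own nests, placed in the order large, medium, small, and the job is handed in at about 33 s of the 90 s. Each was lowered until the wrist force showed it resting on the nest floor, then released.

**Final positions:** in the wrist view the bore marks were within about 2 mm (large), 1 mm (medium) and 1 mm (small) of their nest centres. All three look upright in the side and top views. The two aluminium bushings had not moved measurably (within about 1.5 mm). The gripper was open and clear of everything.

**Checks that disagreed:** in the last automatic bore check, the side view for all three nests and the wrist view for the medium and small ones gave offsets of 8 to 58 mm. The top view of the small one was 4 mm off. I put the large ones down to the dark plate or gripper merging with the bore marks. I rechecked the small one in a close crop, where it matched. For the medium one I relied on the wrist measurement taken right after release and the final top view, which agree to about 1 mm.

**Other notes:** the bushings stood about 2.5 mm higher than the table because of the mat, and the tool drifted to about 0.7° off vertical by the end.

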